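# Click the charged battery into the charcoal blower

### The job

Get the grill's cordless blower ready: take the charged battery pack (green lamp), stand it upright in the blower's battery dock and press it gently straight down, without dropping it in, until it is fully home and the orange spring catches at both ends have clicked over its shoulders, then let go. Leave the empty pack (red lamp) standing where it is.

Things in the scene. Friction and masses are not known exactly. Their poses are not given: they have to be found in the camera images.
- pack_full: Charged battery pack, upright, GREEN lamp plate on top; 0.4 kg. Black lower body 44 (x) x 72 (y) x 40 mm high; centred on it a grey grip block 36 (x) x 32 (y) x 45 mm high: 85 mm tall in all, with a flat 20 mm shoulder at each y end, 40 mm up. Origin: centre of underside, z up. Same after a half turn. Grip the grey block across x, about 65 mm above the underside.
- pack_flat: Empty battery pack: same shape, size and origin as the charged one, but with a RED lamp plate on top. Leave it standing.
- blower: Charcoal blower, fixed. Origin: on the bench, under the centre of its battery dock, z up. Dock: grey open well, inside 64 (x) x 86 mm (y), floor at 8 mm, walls to 34 mm, lips on the x sides flaring out to 45 mm. The pack enters upright, its y along the dock's y, either way round. Orange catch at each y end. Red housing, 90 mm high, from 85 to 225 mm on the -y side; steel nozzle to +x.
- catch (a joint): Travel (m) outward of the orange catch at the dock's +y end; its twin at the -y end mirrors it. 0 at rest or clicked in, about 0.010 while the pack holds it aside, 0.024 at most. 24 mm wide, top at 97 mm; nose to 26 mm from dock centre, flat underside 49.5 mm above the bench, sloped above. The pack coming down spreads both (about 5 to 12 N); they spring over its shoulders when it is on the floor.
Things that resemble listed ones, but are neither listed nor needed, are in the scene too. Leave any purple look-alike of the pack_full alone. Leave any blue look-alike of the pack_flat alone.

How it is judged:
On the way:
1. the charged pack, upright in the dock, pushes the spring catches aside (value of joint catch above 0.004 m and horizontal distance between pack_full and blower below 0.025 m and angle between pack_full's own z axis and vertical below 0.25 rad and z of pack_full in the frame of blower below 0.06 m), for 0.05 s.
At the end, for the whole second after the job is handed in: The charged pack stands at rest in the dock, centred within 15 mm and 17 degrees, upright within about 6 degrees, its underside within 3.5 mm of the dock floor, the catches sprung back to within 4 mm of rest; the empty pack still stands within 30 mm of its start (horizontal distance between pack_full and blower below 0.015 m and z of pack_full in the frame of blower below 0.0115 m and angle between the y axis of pack_full and the y axis of blower, either way round below 0.3 rad and angle between pack_full's own z axis and vertical below 0.1 rad and value of joint catch below 0.004 m and linear speed of pack_full below 0.02 m/s and distance of pack_flat from where it was at the start of the episode below 0.03 m and angle between pack_flat's own z axis and vertical below 0.15 rad); the robot touches nothing.
It fails at once if the empty pack is moved more than 30 mm or tipped (distance of pack_flat from where it was at the start of the episode above 0.03 m or angle between pack_flat's own z axis and vertical above 0.3 rad).
It fails at once if the charged pack is dropped or slammed into the dock (faster than 0.6 m/s there) (horizontal distance between pack_full and blower below 0.03 m and z of pack_full in the frame of blower below 0.055 m and linear speed of pack_full above 0.6 m/s).
It also fails if it takes over 35 s, if anything falls off the work surface, if the arm or the gripper's body presses on something with over 40 N, if the wrist force passes 120 N, or if a joint passes its speed limit or range.

### The arm

A 6-joint arm with a two-finger parallel gripper is mounted at the origin on the work surface. World frame = base frame: x ahead of the robot, y to its left, z up, the work surface at z = 0. Lengths are in m, angles in rad, forces in N, time in s.
With the tool pointing down it reaches from about 0.3 to 1 m from the base axis. Payload 5.1 kg.
Tool frame: the origin (TCP) lies between the finger pads; the fingertips stand 8 mm ahead of it and the grasp point (between the pads) lies 11 mm behind it; z points along the fingers, y is the line along which they close (so a half turn about z gives the same grasp; the last joint's range is limited). The gripper opens to 95 mm and grips with 3 to 60 N. Pads are 20 mm wide; open, the fingers measure 119 mm over their backs; the gripper's body (75 mm by 180 mm) begins 59 mm behind the grasp point.
Start: joints at [-1.225, 0.124, 1.65, -0, 1.367, -0.083], TCP at [0.27, -0.591, 0.223] pointing down, gripper open.
Joint ranges: [-2.61, 2.61], [-1.02, 2.33], [0.03, 2.71], [-1.35, 4.49], [0.32, 2.68], [-2.91, 2.91]. Speed limits (rad/s): [2.57, 2.57, 3.14, 3.14, 3.14, 3.14].

### API

Orientations are given as a unit quaternion [w, x, y, z].
In Python, from bench import get_obs, camera, camera_params, order gives the robot as it stands.
- The arm moves only by the tool jog_arm, never from a script. Its argument "rows" is a list of rows, each a list of 2 entries, a list of its own where there are three numbers: the shift along the tool's x, y, z in m, then the turn about the tool's z in degrees. A call has 1 to 10 rows; each row is the pose to reach, as a shift and turn from the pose commanded when the call began, along the tool's axes at that moment; what a row does not reach only later rows make up. A row lasts 1/10 s, in which the tool goes at most 50 mm and 8.59 degrees, less where a joint would pass 70% of its speed; a pose out of reach is approached as far as the arm can. A call with a gripper value outside its range is refused whole. "gripper" is the gripper command: -1 is shut, 1 is fully open, values between are in proportion, set as the call begins (left out, the last holds). The fingers move at their own pace and stop on an object; "force" is the grip in N (left out, the last holds). Time passes only in rows, so rows that repeat a pose let the fingers close. It gives the time, the measured TCP pose, the force, the opening and the grip force at its end, in the units of the state.
- get_obs(): the state, without advancing time (a new reading comes with each control period).
- camera(name): name is "scene" or "top" or "wrist"; returns (picture, depth): 480x640x3 uint8, red, green, blue; 480x640 float32, m along the optical axis (not along the pixel's ray), 0 where there is no reading.
- camera_params(name): a dict with "fx", "fy", "cx", "cy" (pixels), "R" (3x3) and "t" (3): a world point X has camera coordinates R X + t. Camera axes: x right, y down, z forward; pixel columns grow to the right and rows downward; lengths in m; the calibration is good to about 2 mm. A picture is of the moment at which its call begins: read the wrist's pose just before it. camera_params takes no time and is no camera call; for the wrist camera it gives the pose at the moment of the call.
- order.close_job(): hands the job in; it is judged then, once.
The state is a dict: "time": time; "qpos": joint angles; "joint_vel": joint speeds; "joint_torque": joint torques, N m; "position": TCP position; "orientation": TCP orientation; "force": force on the tool from outside, world axes, zero at the start; "wrist_torque": the same for the moment, N m; "gripper_width": finger opening in m; "gripper_force": force on a finger pad.
Only numpy, scipy, OpenCV 4.12 (cv2) and the standard library are available. Lean on these libraries where they do the work, as an engineer would, in place of code of your own. Each camera call takes 0.05 s, during which the arm holds its last target. There are 200 camera calls.

## Working session

There is one attempt and no reset: what is moved stays moved. The work goes in short steps, Python scripts to look and compute and a tool call to move; the robot and the scene stay as the last step left them, time stands still between calls to the robot, and variables do not carry over. Pictures are saved under pics/ and viewed, at most 10 in all, crops included, and the job is handed in when it is done.

Besides the shell and the picture viewer there is one more tool, called after "Request:" as name(argument=value, ...) on one line, values as JSON. jog_arm: Moves the arm, as the interface text tells. Its arguments: {"type":"object","properties":{"rows":{"type":"array","items":{"type":"array"}},"gripper":{"type":"number"},"force":{"type":"number"}},"required":["rows"]}

```bash
mkdir -p pics; cat > h.py <<'E'
import numpy as np,cv2
from bench import get_obs,camera,camera_params,order
def pts(d,p):
    v,u=np.mgrid[0:480,0:640]
    c=np.stack([(u-p['cx'])/p['fx']*d,(v-p['cy'])/p['fy']*d,d],-1)
    return (c-np.array(p['t']))@np.array(p['R'])
E
python3 - <<'E'
from h import *
print(get_obs())
for n in('top','scene'):
    p=camera_params(n);im,d=camera(n)
    cv2.imwrite(f'pics/{n}0.png',im[...,::-1]);np.savez(f'{n}0.npz',im=im,P=pts(d,p),d=d)
    print(n,{k:np.round(v,3).tolist() for k,v in p.items()})
E
```

```text
{'time': 0.0, 'qpos': array([-1.22459998e+00,  1.24529222e-01,  1.65170776e+00, -2.77715617e-05,
        1.36749025e+00, -8.26078843e-02]), 'joint_vel': array([ 1.73326735e-05, -7.20341395e-04, -8.41237388e-05, -6.70879394e-04,
        1.39573917e-03,  1.28237705e-03]), 'joint_torque': array([-2.01739727e-03, -4.17605424e+01, -3.59931707e+01,  7.74188060e-02,
        4.92289220e-02, -1.92087518e-04]), 'position': array([ 0.27000257, -0.59056274,  0.22135148]), 'orientation': array([-1.05624593e-03,  9.77102621e-01,  2.12765903e-01, -1.53734498e-04]), 'force': array([ 0.29792937,  0.08527485, -0.10308992]), 'wrist_torque': array([-0.0158551 , -0.00617114,  0.02922531]), 'gripper_force': 0.0, 'gripper_width': 0.09516945507178531}
top {'fx': 488.456, 'fy': 488.456, 'cx': 326.318, 'cy': 237.154, 'R': [[0.001, -1.0, 0.022], [-0.998, -0.002, -0.07], [0.07, -0.022, -0.997]], 't': [0.189, 0.482, 0.907]}
scene {'fx': 447.272, 'fy': 447.272, 'cx': 321.831, 'cy': 237.621, 'R': [[-0.793, 0.609, -0.017], [0.444, 0.558, -0.701], [-0.418, -0.564, -0.713]], 't': [0.252, -0.326, 1.067]}
```

View pics/top0.png

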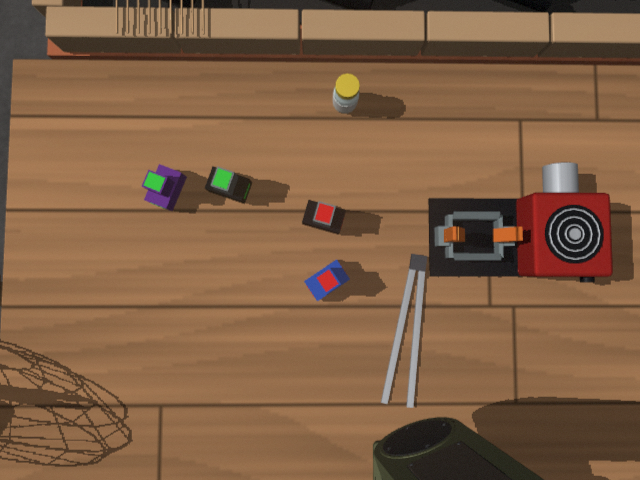

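View pics/scene0.png

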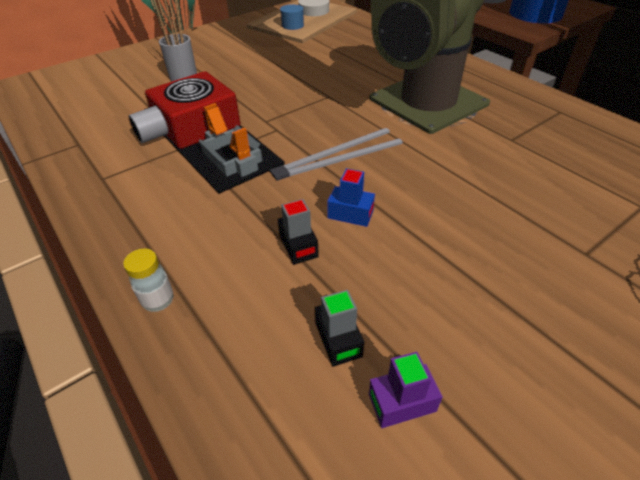

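The top view shows the charged pack at (223,180), the empty one at (325,214), the purple decoy at (162,186), the blue one at (327,280), and the dock centred near (475,236) with orange catches at (452,234) and (508,234). Next I measure the poses.

```bash
python3 - <<'E'
from h import *
z=np.load('top0.npz');im=z['im'].astype(int);P=z['P']
p=camera_params('top');R=np.array(p['R']);t=np.array(p['t'])
def ray(u,v,h):
    C=-R.T@t;d=R.T@np.array([(u-p['cx'])/p['fx'],(v-p['cy'])/p['fy'],1]);return C+d*(h-C[2])/d[2]
r,g,b=im[...,0],im[...,1],im[...,2]
G=(g>150)&(r<120)&(b<120);Rd=(r>170)&(g<80)&(b<80)
def show(n,m,h):
    k,l,s,c=cv2.connectedComponentsWithStats(m.astype(np.uint8))
    for i in range(1,k):
        if s[i,4]<40: continue
        mm=l==i;v,u=np.nonzero(mm)
        q=np.array([ray(a,e,h)[:2] for a,e in zip(u,v)])
        rc=cv2.minAreaRect((q*1000).astype(np.float32))
        print(n,c[i].round(1),s[i,4],'ray',ray(*c[i],h).round(4),'depthmed',np.median(P[mm],0).round(4),'rect',np.round(rc[0],1),np.round(rc[1],1),round(rc[2],1))
show('green',G,.085);sub=Rd.copy();sub[:,420:]=0;show('red',sub,.085)
O=(r>180)&(g>70)&(g<160)&(b<80);O[:, :420]=0;show('orange',O,.097)
# dark body of full pack
D=(im.max(-1)<60);D[:160]=0;D[205:]=0;D[:,:200]=0;D[:,265:]=0
hh=P[...,2];S=np.zeros_like(D);S[160:205,195:265]=True
show('shoulder',S&(abs(hh-.04)<.006),.04);show('block',S&(abs(hh-.085)<.006),.085)
W=np.zeros_like(D);W[190:290,420:530]=True
gm=W&(abs(r-b)<30)&(r>80);show('well',gm,.04)
for lo,hi in((.028,.038),(.038,.05),(.09,.1)):
    m=W&(hh>lo)&(hh<hi);q=P[m];print(lo,hi,m.sum(),q.min(0).round(3),q.max(0).round(3),cv2.minAreaRect((q[:,:2]*1000).astype(np.float32)))
B=(im.max(-1)<60)&W&(hh<.02);show('base',B,.008)
E
```

```text
green [221.9 178.3] 262 ray [0.5797 0.3738 0.085 ] depthmed [0.5799 0.3735 0.0864] rect [579.7 373.8] [26.5 30.1] 71.6
green [153.8 181.2] 245 ray [0.5739 0.4919 0.085 ] depthmed [0.5739 0.4913 0.0864] rect [573.9 491.8] [29.4 25. ] 68.3
red [324.  212.8] 238 ray [0.5195 0.1949 0.085 ] depthmed [0.5191 0.1949 0.0862] rect [519.5 194.9] [25.3 28.8] 74.1
red [327.1 280.4] 235 ray [0.4016 0.1894 0.085 ] depthmed [0.4023 0.1896 0.0863] rect [401.6 189.4] [28.2 24.5] 33.9
orange [504.2 234.2] 264 ray [ 0.4818 -0.1175  0.097 ] depthmed [ 0.4834 -0.1268  0.0735] rect [ 481.9 -117.4] [21.4 37.6] 4.2
shoulder [230.1 186.4] 470 ray [0.5734 0.3671 0.04  ] depthmed [0.5719 0.356  0.0402] rect [578.2 373. ] [73.4 44.3] 71.1
block [222.4 179. ] 397 ray [0.5784 0.3729 0.085 ] depthmed [0.5781 0.373  0.086 ] rect [578.2 372.9] [33.5 36.8] 71.6
well [470.3 235.6] 1219 ray [ 0.4834 -0.0764  0.04  ] depthmed [ 0.4802 -0.075   0.0374] rect [483.7 -84. ] [ 87.2 147. ] 0.2
well [421.8 279. ] 92 ray [0.4035 0.0146 0.04  ] depthmed [0.403  0.0073 0.007 ] rect [402.5  13.4] [ 9.2 34.8] 89.3
0.028 0.038 738 [ 0.409 -0.179  0.028] [ 0.555 -0.016  0.038] ((479.7508850097656, -96.7034912109375), (146.28509521484375, 160.06524658203125), 1.640068531036377)
0.038 0.05 817 [ 0.409 -0.179  0.038] [ 0.556 -0.016  0.05 ] ((481.39642333984375, -97.04508972167969), (147.33529663085938, 161.88565063476562), 0.8952440023422241)
0.09 0.1 222 [ 0.471 -0.15   0.09 ] [ 0.495 -0.027  0.1  ] ((483.1821594238281, -88.3150863647461), (23.34389305114746, 122.8635482788086), 0.1412723809480667)
base [470.6 238.9] 3469 ray [ 0.4795 -0.0871  0.008 ] depthmed [ 0.4602 -0.0837  0.0079] rect [482.4 -92.2] [148.1 172.4] 0.2
base [475.  236.4] 1148 ray [ 0.4843 -0.0957  0.008 ] depthmed [ 0.4832 -0.0966  0.0081] rect [485.2 -93. ] [61.5 80.4] 0.1
```

```bash
cat >> h.py <<'E'
from scipy.spatial.transform import Rotation as Ro
def go(x,y,z,ydir):
    "shift in tool axes and turn to bring TCP to xyz with tool y axis along ydir deg (mod 180)"
    o=get_obs();w=o['orientation'];M=Ro.from_quat([*w[1:],w[0]]).as_matrix()
    s=M.T@(np.array([x,y,z])-o['position']);a=np.degrees(np.arctan2(M[1,1],M[0,1]))
    t=-((ydir-a+90)%180-90)
    print('t',round(o['time'],2),'pos',o['position'].round(4),'shift',s.round(4),'turn',round(t,1),'w',round(o['gripper_width'],4),'F',o['force'].round(1),'tilt',M[:2,2].round(3))
E
python3 -c "
from h import *
go(.578,.373,.22,-18.9)"
```

```text
t 0.1 pos [ 0.27   -0.5907  0.2215] shift [ 0.6808 -0.7484  0.003 ] turn -46.5 w 0.095 F [ 1.3 -0.7 -0.6] tilt [-0.001  0.002]
```

Request:
jog_arm(rows=[[[0.68,-0.75,0],-46],[[0.68,-0.75,0],-46],[[0.68,-0.75,0],-46],[[0.68,-0.75,0],-46],[[0.68,-0.75,0],-46],[[0.68,-0.75,0],-46],[[0.68,-0.75,0],-46],[[0.68,-0.75,0],-46],[[0.68,-0.75,0],-46],[[0.68,-0.75,0],-46]], gripper=1)

```text
time: 1.1
position: [0.4216, -0.1126, 0.2224]
orientation: [0.0, 0.816, 0.577, 0.0]
force: [1.0, -0.4, -0.2]
gripper_width: 0.095
gripper_force: 0.0
```

```bash
python3 -c "
from h import *
go(.578,.373,.22,-18.9)"
```

```text
t 1.1 pos [ 0.4216 -0.1126  0.2224] shift [ 0.51   -0.0142  0.0025] turn -0.6 w 0.095 F [ 1.  -0.4 -0.2] tilt [ 0. -0.]
```

```bash
python3 - <<'E'
from h import *
p=camera_params('wrist');im,d=camera('wrist');P=pts(d,p)
np.savez('w0.npz',im=im,P=P);cv2.imwrite('pics/w0.png',im[...,::-1]);go(.578,.373,.22,-18.9)
E
```

```text
t 1.15 pos [ 0.4231 -0.1061  0.2224] shift [ 0.5034 -0.0098  0.0052] turn -0.1 w 0.0949 F [-0.7  3.1  0.4] tilt [0.001 0.005]
```

View pics/w0.png

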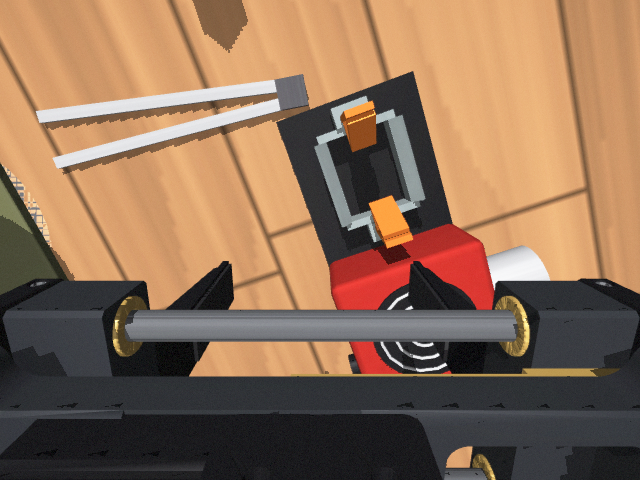

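Request:
jog_arm(rows=[[[0.5,-0.014,0],-0.6],[[0.5,-0.014,0],-0.6],[[0.5,-0.014,0],-0.6],[[0.5,-0.014,0],-0.6],[[0.5,-0.014,0],-0.6],[[0.5,-0.014,0],-0.6],[[0.5,-0.014,0],-0.6],[[0.5,-0.014,0],-0.6],[[0.5,-0.014,0],-0.6],[[0.5,-0.014,0],-0.6]])

```text
time: 2.15
position: [0.575, 0.3631, 0.2219]
orientation: [0.0, 0.813, 0.582, -0.001]
force: [0.7, -0.6, 0.3]
gripper_width: 0.095
gripper_force: 0.0
```

```bash
python3 - <<'E'
from h import *
p=camera_params('wrist');im,d=camera('wrist');P=pts(d,p)
np.savez('w1.npz',im=im,P=P);cv2.imwrite('pics/w1.png',im[...,::-1]);go(.578,.373,.054,-18.9)
for n in('w0','w1'):
    z=np.load(n+'.npz');P=z['P'];h=P[...,2]
    ws=[('block',.08,.09),('sh',.036,.044)] if n=='w1' else [('catch',.09,.1),('wall',.03,.037),('lip',.041,.048)]
    for nm,lo,hi in ws:
        k,l,s,c=cv2.connectedComponentsWithStats(((h>lo)&(h<hi)).astype(np.uint8))
        for i in range(1,k):
            if s[i,4]>300:
                q=P[l==i][:,:2];q1,q9=np.percentile(q,[1,99],axis=0)
                rc=cv2.minAreaRect((q*1000).astype(np.float32));print(n,nm,c[i].round(),s[i,4],np.round(rc[0],1),np.round(rc[1],1),round(rc[2],1),q1.round(4),q9.round(4))
E
```

```text
t 2.2 pos [0.5758 0.3692 0.2203] shift [0.0037 0.0012 0.1663] turn 0.3 w 0.0946 F [-1.1  1.2  0.1] tilt [-0.001  0.004]
w0 catch [360. 114.] 507 [483.5 -34.2] [24.  13.7] 0.3 [ 0.4715 -0.0405] [ 0.4952 -0.0274]
w0 catch [397. 236.] 446 [ 483.3 -142.5] [13.7 24.1] 88.5 [ 0.4713 -0.149 ] [ 0.4948 -0.1358]
w0 catch [395. 299.] 642 [ 458.2 -200.1] [30.6 43. ] 83.8 [ 0.439  -0.2146] [ 0.4794 -0.1875]
w0 catch [411. 357.] 1877 [ 461.7 -267.4] [38. 76.] 70.5 [ 0.4327 -0.2935] [ 0.4911 -0.2413]
w0 wall [398. 160.] 664 [512.1 -88.4] [101.9  22.2] 89.7 [ 0.502  -0.1388] [ 0.5229 -0.0377]
w0 wall [343. 179.] 662 [458.  -89.7] [106.  29.] 89.9 [ 0.444  -0.1399] [ 0.4721 -0.0374]
w0 lip [410. 157.] 590 [524.4 -88.5] [86.1  7.7] 89.9 [ 0.521  -0.1302] [ 0.5281 -0.0462]
w0 lip [330. 185.] 540 [442.3 -88. ] [85.6  7.7] 89.8 [ 0.4385 -0.1302] [ 0.4455 -0.046 ]
w0 lip [395. 250.] 319 [ 482.3 -173.9] [144.5   4.1] 0.6 [ 0.4117 -0.175 ] [ 0.5514 -0.1727]
w1 block [268.  81.] 1895 [573.6 490.9] [36.2 32. ] 68.6 [0.5548 0.4707] [0.5926 0.5105]
w1 block [321. 212.] 1443 [579.1 373.5] [32.1 35.9] 70.8 [0.5598 0.3551] [0.599  0.3924]
w1 sh [614. 108.] 10636 [879.7 358.5] [231.1  53. ] 89.7 [0.8549 0.2472] [0.9022 0.4674]
w1 sh [280.  92.] 1915 [573.3 491. ] [44.3 72.2] 68.3 [0.5355 0.4603] [0.6116 0.5216]
w1 sh [321. 195.] 1357 [579.  373.3] [72.1 44. ] 71.2 [0.5492 0.3353] [0.6085 0.4122]
w1 sh [626. 261.] 1500 [867.6 204. ] [70.3 32.7] 84.1 [0.8549 0.1719] [0.8843 0.2367]
w1 sh [321. 350.] 579 [520.9 203.2] [43.1 44.8] 72.1 [0.498  0.1785] [0.5458 0.2281]
```

View pics/w1.png

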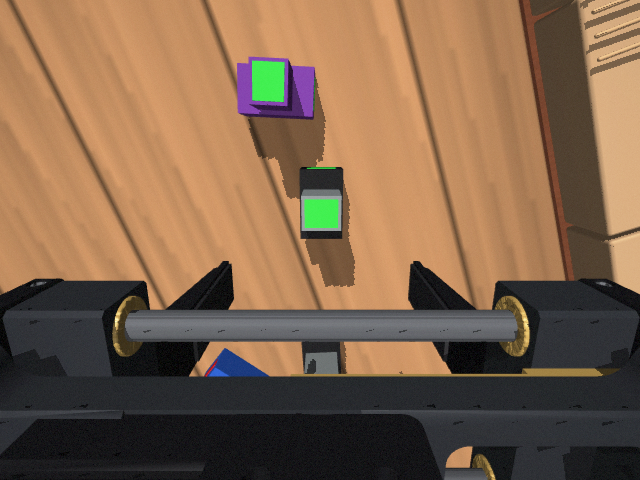

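The wrist views show the dock at (370,165) between the two orange catches, and the charged pack at (321,212), now under the gripper. The dock is at (0.4834, -0.0883), yaw 0, and the pack at (0.579, 0.3734).

Request:
jog_arm(rows=[[[0.002,0,0.03],0],[[0.002,0,0.06],0],[[0.002,0,0.085],0],[[0.002,0,0.1],0],[[0.002,0,0.1],0],[[0.002,0,0.1],0]])

```text
time: 2.8
position: [0.5758, 0.3632, 0.1233]
orientation: [0.0, 0.813, 0.582, 0.0]
force: [0.5, 0.6, 0.8]
gripper_width: 0.0954
gripper_force: 0.0
```

```bash
python3 -c "
from h import *
go(.579,.3734,.054,-18.9)"
```

```text
t 2.8 pos [0.5758 0.3632 0.1233] shift [ 0.0107 -0.0003  0.0693] turn 0.1 w 0.0954 F [0.5 0.6 0.8] tilt [0.001 0.   ]
```

Request:
jog_arm(rows=[[[0.0105,0,0.015],0],[[0.0105,0,0.035],0],[[0.0105,0,0.055],0],[[0.0105,0,0.066],0],[[0.0105,0,0.069],0],[[0.0105,0,0.069],0],[[0.0105,0,0.069],0]])

```text
time: 3.5
position: [0.5798, 0.3737, 0.0554]
orientation: [0.0, 0.813, 0.582, 0.001]
force: [-0.4, 0.4, 0.4]
gripper_width: 0.0948
gripper_force: 0.0
```

Request:
jog_arm(rows=[[[0,0,0],0],[[0,0,0],0],[[0,0,0],0],[[0,0,0],0],[[0,0,0],0],[[0,0,0],0],[[0,0,0],0],[[0,0,0],0]], gripper=-1, force=35)

```text
time: 4.3
position: [0.5787, 0.3732, 0.0536]
orientation: [-0.0, 0.813, 0.582, -0.0]
force: [0.0, -0.6, 0.6]
gripper_width: 0.0366
gripper_force: 0.0
```

```bash
python3 -c "
from h import *
go(.579,.3734,.054,-18.9);print(get_obs()['gripper_force'])"
```

```text
t 4.3 pos [0.5787 0.3732 0.0536] shift [ 0.0003  0.0002 -0.0004] turn 0.1 w 0.0366 F [ 0.  -0.6  0.6] tilt [-0. -0.]
0.0
```

Request:
jog_arm(rows=[[[0,0,0],0],[[0,0,0],0],[[0,0,0],0],[[0,0,0],0],[[0,0,-0.01],0],[[0,0,-0.03],0],[[0,0,-0.06],0],[[0,0,-0.09],0],[[0,0,-0.11],0],[[0,0,-0.12],0]])

```text
time: 5.3
position: [0.5793, 0.3735, 0.1762]
orientation: [0.0, 0.813, 0.582, 0.001]
force: [-1.1, -0.6, -5.1]
gripper_width: 0.0363
gripper_force: 35.0
```

```bash
python3 -c "
from h import *
go(.4834,-.0883,.18,0);print(get_obs()['gripper_force'])"
```

```text
t 5.3 pos [0.5793 0.3735 0.1762] shift [-0.4681  0.0583 -0.0047] turn -18.8 w 0.0363 F [-1.1 -0.6 -5.1] tilt [0.002 0.001]
34.99919235706329
```

Request:
jog_arm(rows=[[[-0.01,0.001,-0.005],-1],[[-0.035,0.004,-0.012],-3],[[-0.07,0.009,-0.02],-5],[[-0.11,0.014,-0.02],-8],[[-0.15,0.019,-0.02],-11],[[-0.19,0.024,-0.02],-14],[[-0.23,0.029,-0.02],-17],[[-0.27,0.034,-0.02],-18.8],[[-0.31,0.039,-0.02],-18.8],[[-0.35,0.044,-0.02],-18.8]])

```text
time: 6.3
position: [0.5052, 0.0259, 0.1916]
orientation: [-0.001, 0.707, 0.707, -0.001]
force: [0.6, -1.1, -4.3]
gripper_width: 0.0358
gripper_force: 35.0
```

```bash
python3 -c "
from h import *
go(.4834,-.0883,.18,0)"
```

```text
t 6.3 pos [0.5052 0.0259 0.1916] shift [-0.1142 -0.0217  0.0117] turn 0.0 w 0.0358 F [ 0.6 -1.1 -4.3] tilt [-0.004 -0.   ]
```

Request:
jog_arm(rows=[[[-0.035,-0.007,0],0],[[-0.065,-0.013,0],0],[[-0.09,-0.018,0.005],0],[[-0.106,-0.021,0.01],0],[[-0.113,-0.022,0.01],0],[[-0.113,-0.022,0.01],0],[[-0.113,-0.022,0.01],0],[[-0.113,-0.022,0.01],0]])

```text
time: 7.1
position: [0.4855, -0.0845, 0.1837]
orientation: [-0.0, 0.707, 0.707, 0.0]
force: [-0.7, 0.6, -5.0]
gripper_width: 0.0358
gripper_force: 35.0
```

```bash
python3 - <<'E'
from h import *
go(.4834,-.0883,.1,0)
p=camera_params('wrist');im,d=camera('wrist');P=pts(d,p);h=P[...,2]
cv2.imwrite('pics/w2.png',im[...,::-1])
for nm,lo,hi in[('catch',.09,.1),('lip',.041,.048),('sh',.145,.175)]:
    k,l,s,c=cv2.connectedComponentsWithStats(((h>lo)&(h<hi)).astype(np.uint8))
    for i in range(1,k):
        if s[i,4]>250:
            q=P[l==i];rc=cv2.minAreaRect((q[:,:2]*1000).astype(np.float32));print(nm,c[i].round(),s[i,4],np.round(rc[0],1),np.round(rc[1],1),round(rc[2],1),np.median(q[:,2]).round(4))
E
```

```text
t 7.1 pos [ 0.4855 -0.0845  0.1837] shift [-0.0038 -0.0021  0.0837] turn 0.0 w 0.0358 F [-0.7  0.6 -5. ] tilt [0. 0.]
catch [318. 172.] 588 [483.5 -34. ] [24.  13.7] 0.0 0.0956
catch [318. 365.] 1134 [ 482.  -195.2] [79.2 23. ] 0.3 0.0916
lip [273. 223.] 603 [442.4 -86.8] [83.4  7.9] 89.9 0.043
lip [364. 218.] 465 [525.1 -85.5] [ 7.2 79.7] 0.7 0.0433
sh [320. 228.] 3955 [485.7 -61.1] [44.2 27.7] 0.1 0.1698
```

View pics/w2.png

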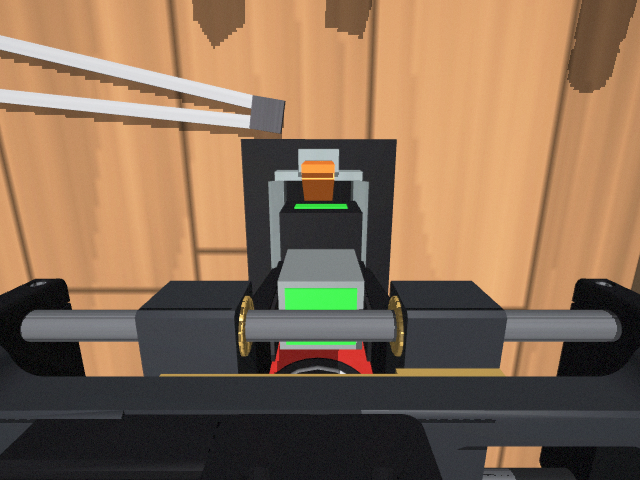

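The gripped pack at (320,260) is square with the dock. It needs shifts of about -5 mm in y and -2 mm in x before it goes down.

Request:
jog_arm(rows=[[[-0.005,-0.0023,0.005],0],[[-0.005,-0.0023,0.01],0],[[-0.005,-0.0023,0.02],0],[[-0.005,-0.0023,0.03],0],[[-0.005,-0.0023,0.038],0],[[-0.005,-0.0023,0.046],0],[[-0.005,-0.0023,0.054],0],[[-0.005,-0.0023,0.062],0],[[-0.005,-0.0023,0.07],0],[[-0.005,-0.0023,0.075],0]], force=50)

```text
time: 8.15
position: [0.484, -0.0905, 0.1093]
orientation: [0.001, 0.707, 0.707, 0.0]
force: [-0.6, 1.1, 2.7]
gripper_width: 0.0357
gripper_force: 50.0
```

```bash
python3 -c "
from h import *
go(.4834,-.0893,.062,0)"
```

```text
t 8.15 pos [ 0.484  -0.0905  0.1093] shift [ 0.0013 -0.0007  0.0473] turn -0.0 w 0.0357 F [-0.6  1.1  2.7] tilt [ 0.002 -0.001]
```

Catches are being pushed (about +7 N); continuing slowly.

Request:
jog_arm(rows=[[[0.001,-0.0005,0.006],0],[[0.001,-0.0005,0.012],0],[[0.001,-0.0005,0.018],0],[[0.001,-0.0005,0.024],0],[[0.001,-0.0005,0.03],0],[[0.001,-0.0005,0.035],0],[[0.001,-0.0005,0.039],0],[[0.001,-0.0005,0.042],0],[[0.001,-0.0005,0.044],0],[[0.001,-0.0005,0.045],0]])

```text
time: 9.15
position: [0.4824, -0.0892, 0.0634]
orientation: [-0.0, 0.707, 0.707, -0.0]
force: [-0.2, 0.8, -3.1]
gripper_width: 0.0356
gripper_force: 50.0
```

Request:
jog_arm(rows=[[[0,0,0.001],0],[[0,0,0.002],0],[[0,0,0.003],0],[[0,0,0.003],0]])

```text
time: 9.55
position: [0.4827, -0.0893, 0.0616]
orientation: [-0.0, 0.707, 0.707, -0.0]
force: [-3.4, 2.1, 3.1]
gripper_width: 0.0358
gripper_force: 50.0
```

```bash
cat > look.py <<'E'
from h import *
import sys
go(.4834,-.0893,.062,0)
p=camera_params('wrist');im,d=camera('wrist');P=pts(d,p);h=P[...,2]
cv2.imwrite(f'pics/{sys.argv[1]}.png',im[...,::-1])
i=im.astype(int);O=(i[...,0]>120)&(i[...,2]<70)&(i[...,1]<.75*i[...,0])&(i[...,1]>.35*i[...,0])
for nm,m in[('catchtop',O&(h>.09)&(h<.1)),('sh',(h>.042)&(h<.06)&(abs(P[...,0]-.4834)<.018)&(P[...,1]>-.088)&(P[...,1]<-.04)),('lamp',(i[...,1]>180)&(i[...,0]<120)&(h>.06))]:
    q=P[m]
    if len(q):print(nm,len(q),np.percentile(q,[2,50,98],axis=0).round(4).tolist())
E
python3 look.py w3
```

```text
t 9.55 pos [ 0.4827 -0.0893  0.0616] shift [ 0.      0.0007 -0.0004] turn -0.0 w 0.0358 F [-3.4  2.1  3.1] tilt [-0. -0.]
catchtop 912 [[0.4723, -0.0402, 0.0902], [0.4832, -0.0359, 0.0923], [0.4945, -0.0273, 0.0969]]
sh 2222 [[0.4659, -0.0735, 0.0465], [0.4832, -0.0679, 0.0481], [0.5008, -0.054, 0.0595]]
lamp 1789 [[0.4686, -0.1021, 0.0924], [0.4828, -0.0812, 0.0937], [0.4974, -0.0761, 0.095]]
```

View pics/w3.png

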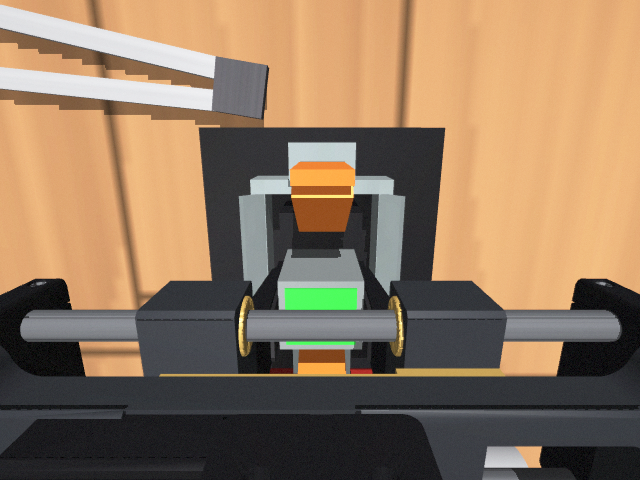

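The pack is seated: its shoulder is at 48.1 mm, and the +y catch is back at rest over it (323,185). I release it and lift away.

Request:
jog_arm(rows=[[[0,0,-0.001],0],[[0,0,-0.001],0],[[0,0,-0.001],0],[[0,0,-0.001],0],[[0,0,-0.001],0],[[0,0,-0.001],0],[[0,0,-0.001],0],[[0,0,-0.001],0]], gripper=0.6)

```text
time: 10.4
position: [0.4826, -0.0893, 0.0616]
orientation: [-0.0, 0.707, 0.707, -0.0]
force: [0.4, 0.6, 0.2]
gripper_width: 0.0761
gripper_force: 0.0
```

Request:
jog_arm(rows=[[[0,0,-0.01],0],[[0,0,-0.03],0],[[0,0,-0.06],0],[[0,0,-0.09],0],[[0,0,-0.12],0],[[0,0,-0.15],0],[[0,0,-0.16],0],[[0,0,-0.16],0],[[0,0,-0.16],0]])

```text
time: 11.3
position: [0.482, -0.0891, 0.2204]
orientation: [-0.001, 0.707, 0.707, -0.0]
force: [-0.5, 0.2, -0.1]
gripper_width: 0.0758
gripper_force: 0.0
```

```bash
python3 look.py w4
```

```text
t 11.3 pos [ 0.482  -0.0891  0.2204] shift [-0.0003  0.0017  0.1584] turn -0.0 w 0.0758 F [-0.5  0.2 -0.1] tilt [-0.002  0.001]
catchtop 727 [[0.4714, -0.1486, 0.0903], [0.4841, -0.1372, 0.0936], [0.495, -0.0274, 0.0979]]
sh 667 [[0.4656, -0.0733, 0.0459], [0.4833, -0.0658, 0.048], [0.5011, -0.0538, 0.0588]]
lamp 986 [[0.4684, -0.1018, 0.0924], [0.4827, -0.0891, 0.0937], [0.4972, -0.0765, 0.0951]]
```

View pics/w4.png

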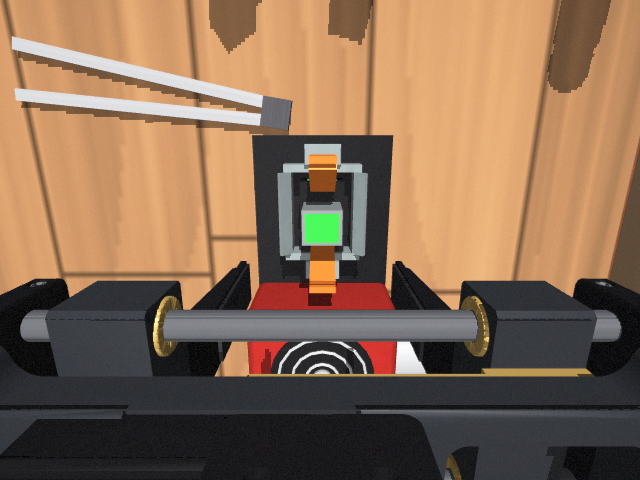

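The pack at (322,228) sits home in the dock, and both catches, (322,172) and (322,270), are back at their rest extents. The gripper is clear of it.

```bash
python3 -c "
from bench import order
print(order.close_job())"
```

```text
the job is handed in; nothing more can be done
None
```

The charged pack is fully down in the blower's dock with both catches clicked over its shoulders, the arm never touched the empty pack, and the job was handed in at about 11 s; no verdict was returned.

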